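# Zero the inner trim knob of a dual welding remote

### The arm

A 6-joint arm with a two-finger parallel gripper is mounted at the origin on a cart in front of the work surface, level with it; the furniture and walls round the work are solid. World frame = base frame: x ahead of the robot, y to its left, z up, the work surface at z = 0. Lengths are in m, angles in rad, forces in N, time in s.
With the tool pointing down it reaches from about 0.225 to 0.875 m from the base axis. Payload 3.4 kg.
Tool frame: the origin (TCP) lies at the very end of the fingers, on their centre line; the grasp point (between the pads) lies 19 mm behind it; x points along the fingers, y is the direction in which the jaws open and shut, and the axes are right-handed (so a half turn about x gives the same grasp; the last joint's range is limited). The gripper opens to 85 mm and grips with 20 to 120 N. Pads are 22 mm wide; open, the fingers measure 114 mm over their backs; the gripper's body (76 mm by 85 mm) begins 54 mm behind the grasp point. The pads swing forward as they close: fully open they stand 13 mm farther back than shut.
Start: joints at [-1.325, 0.276, 1.505, -0, 1.361, -0.121], TCP at [0.206, -0.537, 0.231] pointing down, gripper open.
Joint ranges: [-2.89, 2.89], [-0.75, 2.08], [0.22, 2.7], [-1.18, 4.32], [0.11, 2.71], [-2.7, 2.7]. Speed limits (rad/s): [2.57, 2.57, 3.14, 3.14, 3.14, 3.14].

### API

Orientations are given as a unit quaternion [w, x, y, z].
In Python, from rig import manip gives the robot as it stands. The module is installed in compiled form; this text tells all that it offers.
- The arm moves only by the tool play_rows, never from a script. Its argument "plan" is a list that holds one entry, the list of rows, each a list of 5 numbers: the closure, from 0 (fully open) to 1 (shut), then the shift along the tool's x, y, z in m, then the turn about the tool's x in degrees. A call has 1 to 12 rows; each row is the pose to reach, as a shift and turn from the pose measured when the call began, along the tool's axes at that moment; what a row does not reach only later rows make up. A row lasts 1/10 s, in which the tool goes at most 50 mm and 8.59 degrees, less where a joint would pass 70% of its speed; a pose out of reach is approached as far as the arm can. A call with a gripper value outside its range is refused whole. The fingers move at their own pace and stop on an object; "grip_force" is the grip in N (left out, the last holds). Time passes only in rows, so rows that repeat a pose let the fingers close. It gives the time, the measured TCP pose, the force and the opening at its end, in the units of the state.
- manip.get_state(): the state, without advancing time (a new reading comes with each control period).
- manip.get_image(name): name is "scene" or "top" or "wrist"; returns (picture, depth): 384x512x3 uint8, red, green, blue; 384x512 float32, m along the optical axis (not along the pixel's ray), 0 where there is no reading.
- manip.camera_params(name): a dict with "intrinsics" (3x3 intrinsics, pixels), "R" (3x3) and "t" (3): a world point X has camera coordinates R X + t; the wrist camera has in their place "mount" (4x4, takes a point from camera to tool coordinates, whose origin is the TCP and whose axes are the tool frame's). Camera axes: x right, y down, z forward; pixel columns grow to the right and rows downward; lengths in m; the calibration is good to about 2 mm. A picture is of the moment at which its call begins: read the wrist's pose just before it. camera_params takes no time and is no camera call.
- manip.sign_off(): hands the job in, once; it reports no verdict.
The state is a dict: "clock": time; "qpos": joint angles; "qd": joint speeds; "effort": joint torques, N m; "position": TCP position; "ee_rot": TCP orientation; "contact_force": force on the tool from outside, world axes, zero at the start; "moment": the same for the moment, N m; "width": finger opening in m.
Only numpy, scipy, OpenCV 4.12 (cv2) and the standard library are available. Lean on these libraries where they do the work, as an engineer would, in place of code of your own. Each camera call takes 0.05 s, during which the arm holds its last target.

### The job

Two welding remotes stand on the table; one has a small bar knob sitting in the middle of a wider knurled ring. Turn only that small inner knob until its white-lined nose points at the raised rib on the remote's panel, without turning the ring under it, and let go. Leave the knob of the other remote, which has no ring, as it is.

Things in the scene. Friction and masses are not known exactly. Their poses are not given: they have to be found in the camera images.
- inner_knob (a joint): Small black inner knob of the concentric pair. Rad; 0 when its nose points at the raised rib (the goal); positive is anticlockwise from above: at +1 it must be turned 1 rad clockwise. Starts 0.5 to 1.3 rad anticlockwise of the rib. Light friction (0.03 N m), no spring, not coupled to the ring. The rib: a bright bar 14 x 6 mm on the panel, 36 to 50 mm from the axis; round dots are mere scale marks.
- inner_grip (a point): On the inner knob's upright axis, 81 mm above the table, 12 mm under its top. x along the bar to its nose (white line), z up; turns with the knob. Bar 32 mm long (x), 12 mm thick (y): pinch across the 12 mm. Free from 16 mm below this point to 12 mm above; then a round foot 29 mm across, and the ring 22.5 mm below. The remote: grey case 120 x 100 mm, panel 42 mm high, fixed by magnets.
- ring_tick (a point): Small dark raised tick on top of the knurled steel outer ring, 25 mm from its axis, 58 mm above the table. The ring is 63 mm across, 16 mm high, lies under and round the inner knob on the same axis and turns easily (0.03 N m). It starts at any angle and must stay there.
- lone_nose (a point): The nose tip of the bar knob of the other remote: the same grey case and the same bar knob, but with no ring, standing directly on the panel. 22 mm from that knob's axis, 45 mm above the table. It must stay as it is.

How it is judged:
By the outcome, as a careful person would: the job done as asked, in the order asked, and still so for the second after the job is handed in, with the robot touching nothing.
It also fails if it takes over 32 s, if anything falls off the work surface, if the arm or the gripper's body presses on something with over 40 N, if the wrist force passes 120 N, or if a joint passes its speed limit or range.

## Working session

There is one attempt and no reset: what is moved stays moved. The work goes in short steps, Python scripts to look and compute and a tool call to move; the robot and the scene stay as the last step left them, time stands still between calls to the robot, and variables do not carry over. Pictures are saved under pics/ and viewed, and the job is handed in when it is done.

Besides the shell and the picture viewer there is one more tool, called after "Emit:" by a JSON object that holds its "op" and its "data", one argument or row to a line. play_rows: Moves the arm, as the interface text tells. Its arguments: {"type":"object","properties":{"plan":{"type":"array","items":{"type":"array","items":{"type":"array","items":{"type":"number"}}}},"grip_force":{"type":"number"}},"required":["plan"]}

```bash
mkdir -p pics
python3 - <<'E'
from rig import manip
import cv2,numpy as np
print(manip.get_state())
for n in ["scene","top","wrist"]:
    p,d=manip.get_image(n); cv2.imwrite(f"pics/{n}0.png",p[:,:,::-1]); np.savez(f"{n}0.npz",p=p,d=d)
    print(n,manip.camera_params(n))
E
```

```text
{'clock': 0.0, 'qpos': array([-1.32500891e+00,  2.76579460e-01,  1.50613289e+00,  1.54518228e-06,
        1.36070076e+00, -1.20981580e-01]), 'qd': array([-0.00046711, -0.00050224, -0.00052235,  0.00044026,  0.00014664,
        0.00022899]), 'effort': array([-1.13239326e-03, -4.16782522e+01, -2.45806611e+01, -7.50931281e-05,
        1.12210415e-02, -4.30417131e-06]), 'position': array([ 0.20607109, -0.53623708,  0.23044867]), 'ee_rot': array([-0.12830425, -0.69521024, -0.12958908,  0.69528945]), 'contact_force': array([0.79396962, 0.85945578, 0.03988844]), 'moment': array([-0.02972475,  0.00133204, -0.04733023]), 'width': 0.08532776074248907}
scene {'intrinsics': array([[387.1220459 ,   0.        , 254.80178783],
       [  0.        , 387.1220459 , 188.50655222],
       [  0.        ,   0.        ,   1.        ]]), 'R': array([[-0.5654596 , -0.82443062, -0.02386629],
       [-0.50729183,  0.37046531, -0.77808126],
       [ 0.65031565, -0.42786634, -0.62771008]]), 't': array([0.09691905, 0.42805262, 0.45930616])}
top {'intrinsics': array([[434.0049811 ,   0.        , 256.91120907],
       [  0.        , 434.0049811 , 195.59874014],
       [  0.        ,   0.        ,   1.        ]]), 'R': array([[-0.02388329, -0.99947132, -0.02206036],
       [-0.98795533,  0.02697123, -0.15237067],
       [ 0.15288512,  0.01815554, -0.98807718]]), 't': array([-0.22797612,  0.56060706,  0.86276263])}
wrist {'intrinsics': array([[332.63489913,   0.        , 253.42639017],
       [  0.        , 332.63489913, 186.41959845],
       [  0.        ,   0.        ,   1.        ]]), 'mount': array([[-1.98358271e-03, -2.60298283e-01,  9.65526214e-01,
        -1.42363536e-01],
       [ 9.99998025e-01, -3.97842075e-04,  1.94714671e-03,
         9.12559401e-04],
       [-1.22711992e-04,  9.65528169e-01,  2.60298558e-01,
        -6.60679666e-02],
       [ 0.00000000e+00,  0.00000000e+00,  0.00000000e+00,
         1.00000000e+00]])}
```

View pics/top0.png

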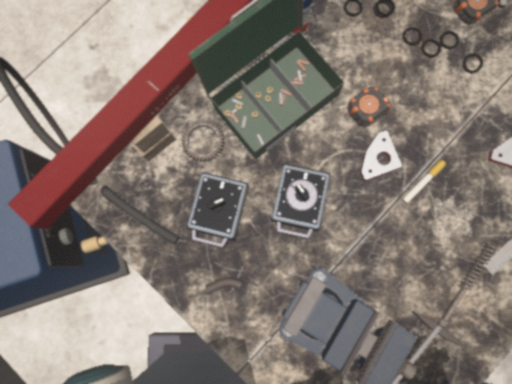

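View pics/wrist0.png

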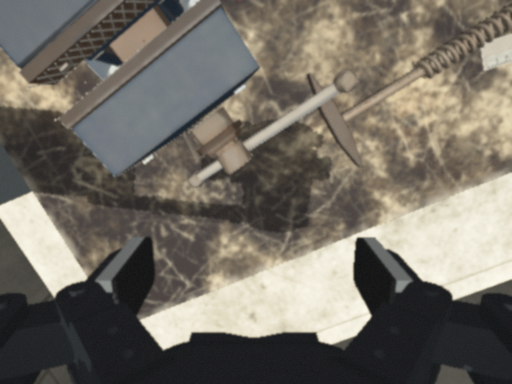

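View pics/scene0.png

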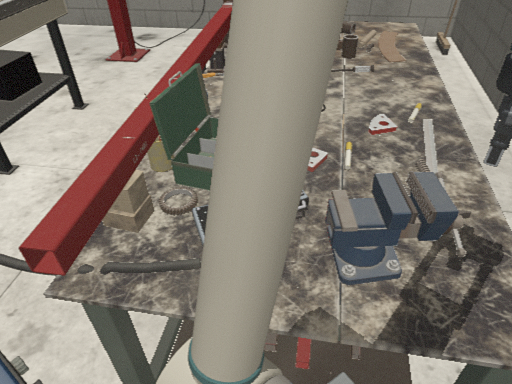

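The top view shows the ringed remote at about (301,196) and the plain one at about (218,205). I'll enlarge the top view and work out positions.

```bash
cat > h.py <<'E'
import numpy as np,cv2
from scipy.spatial.transform import Rotation as Ro
from rig import manip
def rot(q): return Ro.from_quat([q[1],q[2],q[3],q[0]]).as_matrix()
def cam(n,st=None):
    c=manip.camera_params(n);K=c["intrinsics"]
    if n!="wrist": return K,c["R"].T,-c["R"].T@c["t"]
    T=rot(st["ee_rot"]);M=c["mount"]
    return K,T@M[:3,:3],T@M[:3,3]+st["position"]
def cast(K,A,C,u,v,z):
    d=A@np.linalg.solve(K,[u,v,1.]);return C+d*(z-C[2])/d[2]
def proj(K,A,C,X):
    p=K@(A.T@(np.array(X)-C));return p[:2]/p[2]
E
python3 - <<'E'
from h import *
p=np.load("top0.npz")["p"]
c=p[155:250,180:340,::-1]
cv2.imwrite("pics/topc.png",cv2.resize(c,None,fx=5,fy=5,interpolation=cv2.INTER_CUBIC))
d=np.load("top0.npz")["d"]; k=cam("top"); print(k[2])
for u,v in [(301,194),(218,204),(265,120),(330,320)]:
    print(u,v,d[v,u],cast(*k,u,v,.06))
    q=k[1]@np.linalg.solve(k[0],[u,v,1])*d[v,u]+k[2];print(q)
E
```

```text
[ 0.41650635 -0.25863978  0.93286691]
301 194 0.8478406 [ 0.55240562 -0.33225731  0.06      ]
[ 0.54715709 -0.32941414  0.09371081]
218 204 0.8713746 [ 0.53644419 -0.16307363  0.06      ]
[ 0.53492793 -0.16428179  0.07103486]
265 120 0.9651837 [ 0.7109841  -0.26333124  0.06      ]
[ 0.72973798 -0.26363002  0.00441128]
330 320 0.7847389 [ 0.30327865 -0.37870383  0.06      ]
[ 0.31110015 -0.37041009  0.12029559]
```

View pics/topc.png

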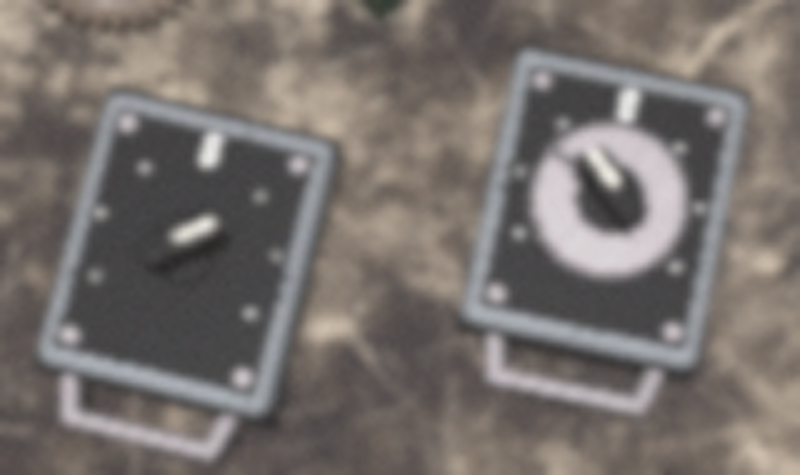

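Run:
```python
from h import *
d=np.load("top0.npz")["d"];K,A,C=cam("top")
v,u=np.mgrid[:384,:512];P=np.stack([u,v,np.ones_like(u)],-1)@np.linalg.inv(K).T*d[...,None]@A.T+C
def mx(x0,x1,y0,y1):
    m=(P[...,0]>x0)&(P[...,0]<x1)&(P[...,1]>y0)&(P[...,1]<y1)&(d>0);return P[m][:,2].max()
print("vise",mx(.15,.42,-.55,-.3)); print("near",mx(.42,.68,-.45,-.2)); print("box",mx(.66,.95,-.4,-.05))
st=manip.get_state();R=rot(st["ee_rot"]);print(R.round(3))
k=cast(K,A,C,301.6,195,.058);print("axis",k)
tail=cast(K,A,C,180+628/5,155+212/5,.092);nose=cast(K,A,C,180+590/5,155+150/5,.092);rib=cast(K,A,C,180+628/5,155+104/5,.043)
print(nose,tail,rib)
a=lambda w:np.degrees(np.arctan2(w[1],w[0]))
print("knob",a(nose-tail),"rib",a(rib-k))
print("toolz yaw",a(R[:,2]))
print("shift tool",R.T@(np.array([k[0],k[1],.23])-st["position"]))
```

```text
vise 0.17034839493372445
near 0.09603831514356487
box 0.24982820577034515
[[-0.     0.359 -0.933]
 [ 0.001 -0.933 -0.359]
 [-1.    -0.001 -0.   ]]
axis [ 0.55062399 -0.33356352  0.058     ]
[ 0.56546759 -0.32438419  0.092     ] [ 0.54045425 -0.33826387  0.092     ] [ 0.59317224 -0.34476789  0.043     ]
knob 29.025510733112874 rib -14.752952259776185
toolz yaw -158.9846882073538
shift tool [ 0.00078387 -0.06576832 -0.39432364]
```

Emit:
{"op": "play_rows", "data": {
  "plan": [
    [[0,-0.03,0,-0.02,0],[0,-0.04,-0.01,-0.06,0],[0,-0.04,-0.02,-0.11,0],[0,-0.04,-0.03,-0.16,-2],[0,-0.04,-0.04,-0.21,-4],[0,-0.03,-0.05,-0.26,-6],[0,-0.02,-0.06,-0.31,-8],[0,0.0,-0.066,-0.35,-8],[0,0.02,-0.066,-0.394,-8],[0,0.02,-0.066,-0.394,-8],[0,0.02,-0.066,-0.394,-8],[0,0.02,-0.066,-0.394,-8]]
  ]
}}

```text
clock: 1.35
position: [0.5495, -0.334, 0.2111]
ee_rot: [-0.177, -0.684, -0.177, 0.685]
contact_force: [-0.0, 0.5, -0.3]
width: 0.0852
```

Run:
```python
from h import *
st=manip.get_state();p,d=manip.get_image("wrist");np.savez("w1.npz",p=p,d=d,ee_rot=st["ee_rot"],position=st["position"])
k=cam("wrist",st);u,v=proj(*k,[.5506,-.3336,.07]);print(u,v,st["qpos"].round(3),st["position"])
cv2.imwrite("pics/w1.png",cv2.resize(p[:,:,::-1],(768,576)))
u,v=int(u),int(v);print(max(0,u-70),max(0,v-60))
cv2.imwrite("pics/w1c.png",cv2.resize(p[max(0,v-60):v+60,max(0,u-70):u+70,::-1],None,fx=5,fy=5,interpolation=cv2.INTER_CUBIC))
```

```text
252.0078245252852 173.4101835319309 [-0.654  0.39   1.383  0.     1.37   0.41 ] [ 0.54953088 -0.33404521  0.21112039]
182 113
```

View pics/w1.png

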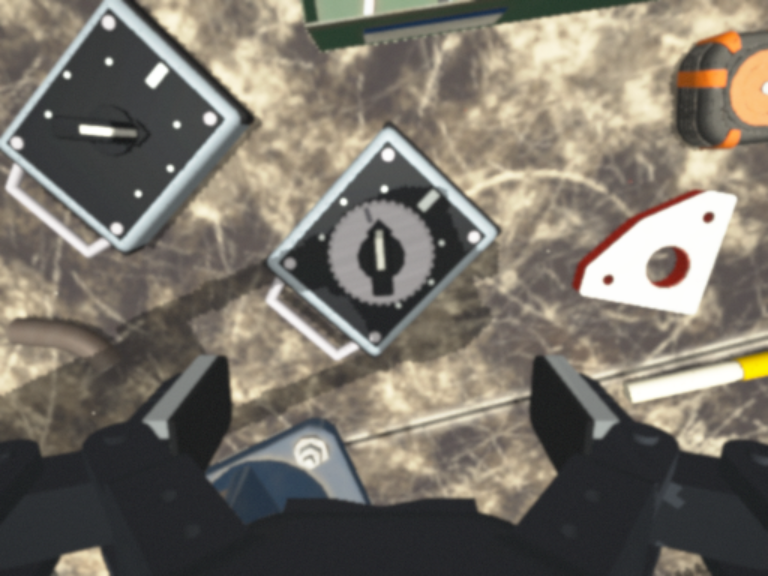

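View pics/w1c.png

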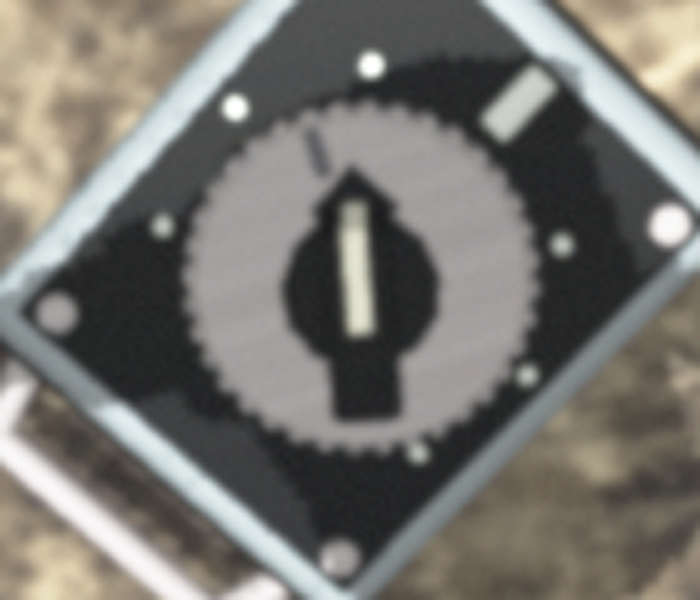

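Run:
```python
from h import *
z=np.load("w1.npz");st={k:z[k] for k in("ee_rot","position")};k=cam("wrist",st);R=rot(st["ee_rot"])
g=cv2.cvtColor(z["p"],cv2.COLOR_RGB2GRAY);hs=cv2.cvtColor(z["p"],cv2.COLOR_RGB2HSV)
# ring mask
m=((g>110)&(g<190)).astype(np.uint8);yy,xx=np.mgrid[:384,:512]
m[np.hypot(xx-254.8,yy-168)>37]=0
cs,_=cv2.findContours(m,cv2.RETR_EXTERNAL,cv2.CHAIN_APPROX_NONE);c=max(cs,key=cv2.contourArea)
e=cv2.fitEllipse(c);print("ellipse",e)
f=lambda x,y,h:cast(*k,182+(x-2)/5,113+(y-2)/5,h)
a=lambda w:np.degrees(np.arctan2(w[1],w[0]))
ax=cast(*k,*e[0],.057);print("axis ring",ax)
wl=(g>140).astype(np.uint8);wl[:,:246]=0;wl[:,262:]=0;wl[:150]=0;wl[184:]=0
n,L,s,cc=cv2.connectedComponentsWithStats(wl)
l0,l1=f(355,200,.093),f(360,335,.093);print("line",l0,l1,np.linalg.norm(l1-l0),a(l0-l1))
for x,y in[(350,168),(366,418),(332,390),(402,390)]: print(f(x,y,.093))
no,ta=f(350,168,.093),f(367,415,.093);print("bar len",np.linalg.norm(no-ta),a(no-ta))
r0,r1=f(484,122,.044),f(541,74,.044)
r=f(519,103,.044);print("rib dist",np.linalg.norm((r-ax)[:2]),a(r-ax))
q0,q1=f(496,130,.045),f(543,75,.045);print("rib own",np.linalg.norm(q0-q1),a(q1-q0))
t=f(317,150,.058);print("tick",np.linalg.norm((t-ax)[:2]),a(t-ax))
# case frame: screws
s=[f(57,314,.042),f(339,557,.042),f(669,226,.042)];print("case axes",a(s[2]-s[1]),a(s[0]-s[1]))
print("-z yaw",a(-R[:,2]),"y yaw",a(R[:,1]))
K=cam("top");
```

```text
ellipse ((253.74569702148438, 168.10440063476562), (67.80422973632812, 68.49427032470703), 107.54898071289062)
axis ring [ 0.55307398 -0.33399311  0.057     ]
line [ 0.57020332 -0.32337945  0.093     ] [ 0.551382   -0.33471616  0.093     ] 0.02197187301338892 31.06195304617579
[ 0.57425701 -0.32023867  0.093     ]
[ 0.53962887 -0.34235363  0.093     ]
[ 0.54110773 -0.33520083  0.093     ]
[ 0.54662807 -0.34516868  0.093     ]
bar len 0.04058712203832452 32.83848257461209
rib dist 0.042015578916200357 -15.147978662292891
rib own 0.013104815516248878 -10.889891187362299
tick 0.024603795903465224 47.42404852572174
case axes -14.128593153171352 76.26204551601444
-z yaw 28.988141009322543 y yaw -61.011880401796965
```

Wrist view: the ring's centre is at pixel (253.7,168.1), the knob's bar points to about 31.5° and the rib to about -14.8°, so the knob needs about 46° clockwise. I'll descend over its axis with the jaws across the bar.

Emit:
{"op": "play_rows", "data": {
  "plan": [
    [[0,0.03,0.0018,-0.0032,-2.5],[0,0.06,0.0018,-0.0032,-2.5],[0,0.09,0.0018,-0.0032,-2.5],[0.2,0.12,0.0018,-0.0032,-2.5],[0.4,0.13,0.0018,-0.0032,-2.5],[0.5,0.141,0.0018,-0.0032,-2.5],[0.5,0.141,0.0018,-0.0032,-2.5],[0.5,0.141,0.0018,-0.0032,-2.5],[0.5,0.141,0.0018,-0.0032,-2.5]]
  ],
  "grip_force": 20
}}

```text
clock: 2.3
position: [0.5539, -0.335, 0.0722]
ee_rot: [0.192, 0.681, 0.191, -0.68]
contact_force: [-0.3, 0.5, 0.2]
width: 0.0428
```

Run:
```python
from h import *
st=manip.get_state();p,d=manip.get_image("wrist");np.savez("w2.npz",p=p,d=d,ee_rot=st["ee_rot"],position=st["position"])
R=rot(st["ee_rot"]);print(st["position"],st["width"],st["contact_force"],np.degrees(np.arctan2(-R[1,2],-R[0,2])))
print(R.T@(np.array([.5532,-.334,.07])-st["position"]))
cv2.imwrite("pics/w2.png",cv2.resize(p[150:384,120:390,::-1],None,fx=2.9,fy=2.5,interpolation=cv2.INTER_CUBIC))
```

```text
[ 0.55390908 -0.33504539  0.07215459] 0.042792857017322 [-0.34796533  0.50775171  0.23330592] 31.44116545938453
[ 2.15147392e-03 -1.26695499e-03  6.23530431e-05]
```

View pics/w2.png

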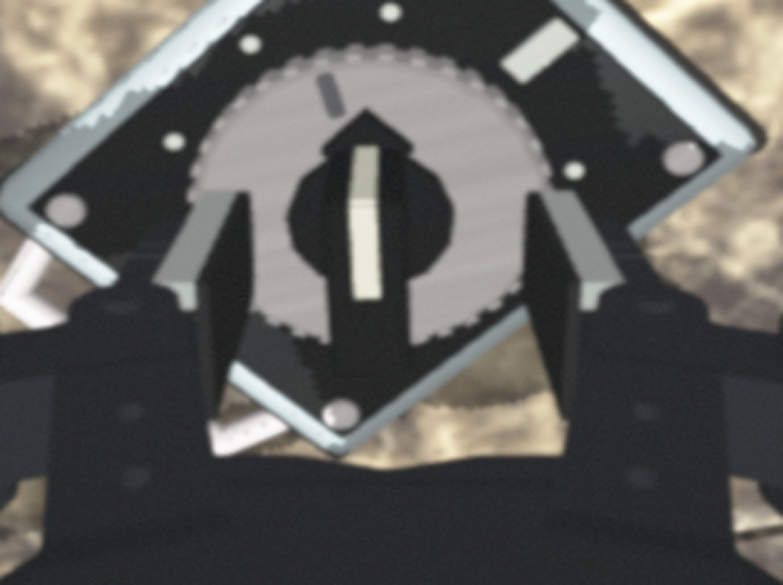

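The fingers' mid-plane in this crop is at x≈387 and the bar's is at ≈370. The tool is therefore about 2.4 mm too far along +y, and I'll correct that before closing.

Emit:
{"op": "play_rows", "data": {
  "plan": [
    [[0.5,0.002,-0.0024,0,0],[0.5,0.002,-0.0024,0,0],[0.5,0.002,-0.0024,0,0],[0.65,0.002,-0.0024,0,0],[0.7,0.002,-0.0024,0,0],[0.7,0.002,-0.0024,0,0]]
  ],
  "grip_force": 20
}}

```text
clock: 2.95
position: [0.5526, -0.3329, 0.07]
ee_rot: [0.192, 0.681, 0.191, -0.68]
contact_force: [-0.1, -0.3, 0.5]
width: 0.0257
```

Run:
```python
from h import *
st=manip.get_state();p,d=manip.get_image("wrist");np.savez("w3.npz",p=p,d=d,ee_rot=st["ee_rot"],position=st["position"])
R=rot(st["ee_rot"]);print(st["position"],st["width"],st["contact_force"],np.degrees(np.arctan2(-R[1,2],-R[0,2])))
cv2.imwrite("pics/w3.png",cv2.resize(p[150:384,120:390,::-1],None,fx=2.9,fy=2.5,interpolation=cv2.INTER_CUBIC))
```

```text
[ 0.55257788 -0.33288126  0.0699605 ] 0.02572562071485058 [-0.08574274 -0.2616087   0.4557748 ] 31.448848697286014
```

View pics/w3.png

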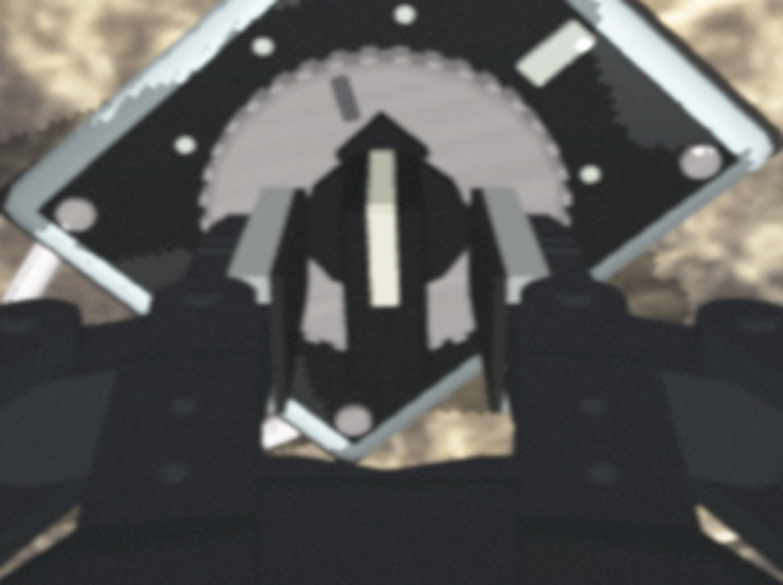

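Fingers' mid-plane (≈390) and bar (≈387) now agree within about 0.5 mm. Closing.

Emit:
{"op": "play_rows", "data": {
  "plan": [
    [[0.85,0,-0.0004,0,0],[0.95,0,-0.0004,0,0],[0.95,0,-0.0004,0,0],[0.95,0,-0.0004,0,0],[0.95,0,-0.0004,0,0]]
  ],
  "grip_force": 20
}}

```text
clock: 3.5
position: [0.5523, -0.3326, 0.07]
ee_rot: [0.192, 0.681, 0.191, -0.68]
contact_force: [-0.8, -0.5, 1.4]
width: 0.0118
```

Run:
```python
from h import *
st=manip.get_state();p,d=manip.get_image("wrist");np.savez("w4.npz",p=p,d=d,ee_rot=st["ee_rot"],position=st["position"])
R=rot(st["ee_rot"]);print(st["position"],st["width"],st["contact_force"],st["moment"],np.degrees(np.arctan2(-R[1,2],-R[0,2])))
cv2.imwrite("pics/w4.png",cv2.resize(p[150:384,120:390,::-1],None,fx=2.9,fy=2.5,interpolation=cv2.INTER_CUBIC))
```

```text
[ 0.55234015 -0.33257154  0.07000543] 0.011750499618130319 [-0.82305063 -0.53968057  1.37344602] [-0.00918867  0.05866258  0.03357811] 31.446939019929687
```

View pics/w4.png

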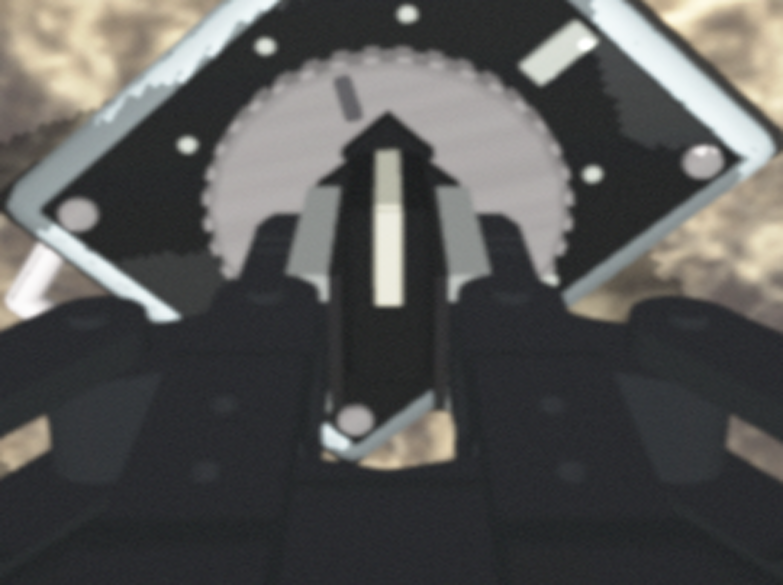

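The knob is held at 11.8 mm with about 1.7 N at the wrist. I'll turn most of the way, then measure.

Emit:
{"op": "play_rows", "data": {
  "plan": [
    [[0.95,0,0,0,5],[0.95,0,0,0,10],[0.95,0,0,0,15],[0.95,0,0,0,20],[0.95,0,0,0,25],[0.95,0,0,0,30],[0.95,0,0,0,35],[0.95,0,0,0,40],[0.95,0,0,0,43],[0.95,0,0,0,45],[0.95,0,0,0,45],[0.95,0,0,0,45]]
  ]
}}

```text
clock: 4.75
position: [0.5525, -0.3337, 0.07]
ee_rot: [-0.082, 0.703, -0.084, -0.701]
contact_force: [-0.8, -4.4, -0.6]
width: 0.0113
```

Run:
```python
from h import *
st=manip.get_state();p,d=manip.get_image("wrist");np.savez("w5.npz",p=p,d=d,ee_rot=st["ee_rot"],position=st["position"])
R=rot(st["ee_rot"]);print(st["position"],st["width"],st["contact_force"],st["moment"],np.degrees(np.arctan2(-R[1,2],-R[0,2])))
cv2.imwrite("pics/w5.png",cv2.resize(p[150:350,150:350,::-1],None,fx=3,fy=3,interpolation=cv2.INTER_CUBIC))
```

```text
[ 0.55252889 -0.33367459  0.06997141] 0.01132688443546473 [-0.78441243 -4.42513243 -0.60139103] [-0.64010409  0.07512242 -0.00372043] -13.501227268834871
```

View pics/w5.png

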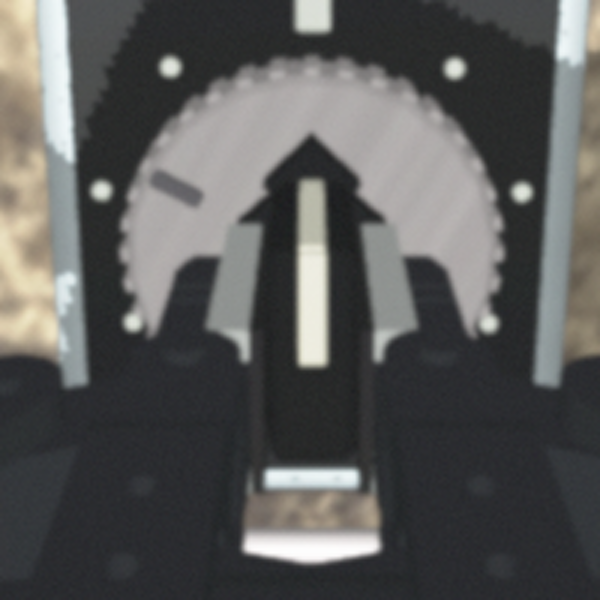

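Run:
```python
from h import *
z=np.load("w5.npz");p=z["p"];st={k:z[k] for k in("ee_rot","position")};k=cam("wrist",st)
cv2.imwrite("pics/w5b.png",cv2.resize(p[110:280,160:350,::-1],None,fx=3.5,fy=3.5,interpolation=cv2.INTER_CUBIC))
g=cv2.cvtColor(p,cv2.COLOR_RGB2GRAY)
n,L,s,c=cv2.connectedComponentsWithStats((g>170).astype(np.uint8))
a=lambda w:np.degrees(np.arctan2(w[1],w[0]))
for i in range(1,n):
    if 15<s[i,4]<500 and 180<c[i][0]<335 and 120<c[i][1]<290: print(s[i],c[i].round(2),cast(*k,*c[i],.043)[:2].round(4))
ax=cast(*k,253.7,226,.058)
def edge(r,x0,x1,th):
    xs=np.where(g[r,x0:x1]>th)[0]+x0; return xs.min(),xs.max(),(xs*(g[r,xs]-float(th))).sum()/((g[r,xs]-float(th)).sum()+1e-9)
for r in list(range(135,164,4))+list(range(210,275,8)):
    try: print(r,edge(r,240,268,120))
    except Exception: print(r,'-')
```

```text
[174 133  15  15 178] [181.03 140.09] [ 0.6052 -0.3095]
[249 133  11  27 294] [254.02 145.96] [ 0.5936 -0.3448]
[320 134  15  15 172] [326.7  140.87] [ 0.5875 -0.3814]
[204 170   6   5  25] [206.4  171.96] [ 0.5862 -0.3176]
[299 170   5   6  24] [301.   172.29] [ 0.5745 -0.3655]
[181 211   6   5  23] [183.22 213.09] [ 0.5673 -0.2993]
[250 211   9  61 478] [253.82 243.58] [ 0.5411 -0.3321]
[321 212   6   5  22] [323.5  213.73] [ 0.5492 -0.3727]
[192 254   5   6  24] [194.21 256.67] [ 0.5412 -0.298 ]
[310 254   5   6  23] [312.04 256.96] [ 0.5255 -0.3619]
[226 260   6   9  22] [229.5  262.41] [ 0.5331 -0.3162]
[275 260   6   8  24] [276.79 262.46] [ 0.5269 -0.342 ]
135 (np.int64(248), np.int64(260), np.float64(254.21312949617428))
139 (np.int64(248), np.int64(260), np.float64(253.97229916874056))
143 (np.int64(248), np.int64(260), np.float64(253.89542483636424))
147 (np.int64(248), np.int64(260), np.float64(253.87371375093184))
151 (np.int64(248), np.int64(260), np.float64(253.85459662265117))
155 (np.int64(248), np.int64(260), np.float64(253.93164793983715))
159 (np.int64(249), np.int64(259), np.float64(253.9936948294401))
163 -
210 (np.int64(251), np.int64(256), np.float64(253.40769230574304))
218 (np.int64(250), np.int64(257), np.float64(253.46475770869282))
226 (np.int64(250), np.int64(257), np.float64(253.48822269753))
234 (np.int64(249), np.int64(258), np.float64(253.60212514728028))
242 (np.int64(249), np.int64(258), np.float64(253.63699999974637))
250 (np.int64(249), np.int64(258), np.float64(253.64056224874133))
258 (np.int64(249), np.int64(258), np.float64(253.64457831299836))
266 (np.int64(249), np.int64(258), np.float64(253.6599394548399))
274 -
```

View pics/w5b.png

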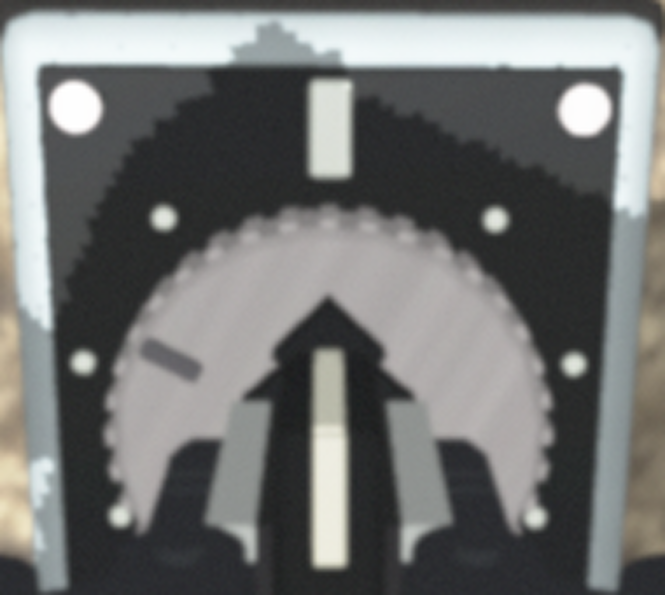

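At 45° the panel midline (rib, screws and dots) and the knob line still differ by about 0.65° clockwise. I'll trim that, then open gently and rise.

Emit:
{"op": "play_rows", "data": {
  "plan": [
    [[0.95,0,0.0004,0,0.7],[0.95,0,0.0004,0,0.7],[0.95,0,0.0004,0,0.7],[0.85,0,0.0004,0,0.7],[0.75,0,0.0004,0,0.7],[0.6,0,0.0004,0,0.7],[0.6,-0.03,0.0004,0,0.7],[0.6,-0.06,0.0004,0,0.7],[0.4,-0.09,0.0004,0,0.7],[0.2,-0.12,0.0004,0,0.7],[0,-0.12,0.0004,0,0.7],[0,-0.12,0.0004,0,0.7]]
  ]
}}

```text
clock: 6.0
position: [0.5523, -0.3336, 0.1907]
ee_rot: [-0.086, 0.703, -0.089, -0.7]
contact_force: [0.0, -0.6, -0.7]
width: 0.085
```

Run:
```python
from h import *
st=manip.get_state();p,d=manip.get_image("wrist");np.savez("w6.npz",p=p,ee_rot=st["ee_rot"],position=st["position"])
k=cam("wrist",st);R=rot(st["ee_rot"]);print(st["position"],st["width"],st["contact_force"],np.degrees(np.arctan2(-R[1,2],-R[0,2])))
u,v=proj(*k,[.553,-.334,.07]);u,v=int(u),int(v);print(u-60,v-55)
cv2.imwrite("pics/w6.png",cv2.resize(p[v-55:v+55,u-60:u+60,::-1],None,fx=5,fy=5,interpolation=cv2.INTER_CUBIC))
cv2.imwrite("pics/w6f.png",p[:,:,::-1])
```

```text
[ 0.552264   -0.33361317  0.19072088] 0.08500895889811412 [ 0.04663379 -0.62615045 -0.72837333] -14.20068789024899
192 126
```

View pics/w6.png

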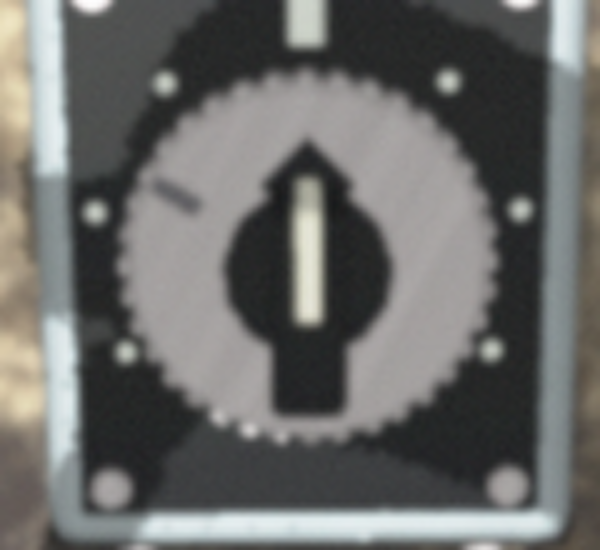

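View pics/w6f.png

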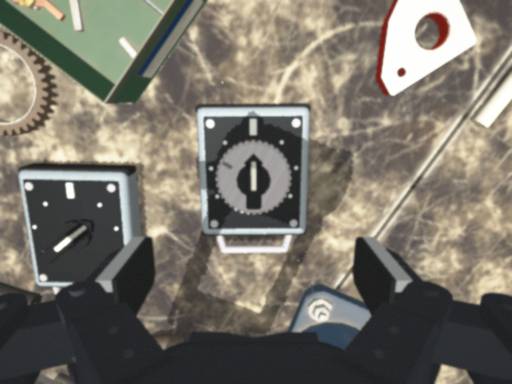

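Run:
```python
from h import *
a=lambda w:np.degrees(np.arctan2(w[1],w[0]))
for f,seed,tk in [("w1.npz",(253.7,168.1),(182+315/5,113+148/5)),("w6.npz",(253.2,177),(192+176/5-.4,126+194/5-.4))]:
    z=np.load(f);k=cam("wrist",{q:z[q] for q in("ee_rot","position")});p=z["p"];g=cv2.cvtColor(p,cv2.COLOR_RGB2GRAY).astype(float)
    sc=37 if f=="w1.npz" else 40.5
    yy,xx=np.mgrid[:384,:512];r=np.hypot(xx-seed[0],yy-seed[1])
    m=((g>110)&(g<190)&(r<sc)).astype(np.uint8)
    c=max(cv2.findContours(m,0,1)[0],key=cv2.contourArea);e=cv2.fitEllipse(cv2.convexHull(c));ax=cast(*k,*e[0],.057)
    # tick: dark pixels inside ring annulus near tk
    w=np.clip(140-g,0,None)*(np.hypot(xx-tk[0],yy-tk[1])<6.5);t=np.array([(w*xx).sum(),(w*yy).sum()])/w.sum()
    T=cast(*k,*t,.058)
    # white line on knob
    ml=((g>150)&(r<20)&(abs(xx-seed[0])<6)&(np.hypot(xx-seed[0],yy-seed[1])<25)).astype(np.uint8)
    n,L,s,cc=cv2.connectedComponentsWithStats(ml);i=1+np.argmax(s[1:,4]);ys,xs=np.where(L==i)
    P=np.array([cast(*k,x,y,.093)[:2] for x,y in zip(xs,ys)]);v=np.linalg.svd(P-P.mean(0))[2][0];v=v*np.sign(v[0])
    # rib
    X=[]
    n,L,s,cc=cv2.connectedComponentsWithStats(((g>165)&(r>sc)&(r<62)).astype(np.uint8));i=1+np.argmax(np.where((s[1:,4]<400)&(s[1:,3]>8),s[1:,4],0))
    rb=cast(*k,*cc[i],.044)
    print(f,"ell",e[0],"tick",t.round(1),a(T-ax),np.hypot(*(T-ax)[:2]),"line",a(v),len(P),"rib",cc[i].round(1),a(rb-ax),np.hypot(*(rb-ax)[:2]))
```

```text
w1.npz ell (253.8690948486328, 168.3382568359375) tick [245.  143.1] 47.76672152430665 0.02441045503871437 line 32.54902395030453 104 rib [223.  211.3] 175.5853605902217 0.05498601086491319
w6.npz ell (252.99253845214844, 177.19480895996094) tick [226.6 164.7] 49.313765734078444 0.024764528916341923 line -14.168140033450968 126 rib [201.8 200.6] 103.95678562425955 0.052771672893693285
```

Run:
```python
from h import *
print(manip.get_state()["clock"]); print(manip.sign_off())
```

```text
6.05
the job is handed in; nothing more can be done
None
```

The small inner knob now points at the raised rib, and the job was handed in at 6.05 s. I pinched the knob across its bar at 20 N, turned it about 45.7° clockwise, let go and rose clear.

- **Knob:** after release, its white line reads -14.2°. The rib direction reads -14.4° from hand-read pixels, and the panel's screws give about -13.8°, so the knob is within roughly 0.5°.
- **Ring:** its tick read 47.8° before and 49.3° after. That 1.5° is opposite to the way I turned the knob and about what a half-pixel error in finding the ring's centre would give. I took it as measurement noise and did not measure it again.
- **Failed check:** the rib search in my last script picked the wrong spots in both pictures, which is why the rib figure is hand-read.
- **Other remote:** I never went near it. I did not measure its nose angle before and after.
- **Forces:** the highest wrist force I read was about 4.5 N.

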